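# Vent and open the pressure cap of a drinks keg

### The job

The small steel keg on the worktop is shut with a pressure cap. Without pressing on the cap, turn it gently anticlockwise until you feel its first stop, and keep it resting lightly against that stop for about a second so that the pressure can vent; then press the cap down against its spring and turn it on past the stop until it is free. Lift it off, stand it upright in the middle of the coaster and let go; never force the cap, and leave the other things where they stand.

Things in the scene. Friction and masses are not known exactly. Their poses are not given: they have to be found in the camera images.
- keg: fixed round steel keg, 154 across; origin at the centre of its underside, z up along the neck's axis; the neck's rim is 138 above it. Angles below are the cap's yaw in this frame. Shut, the cap's wing lies along the keg's x (start: 0 to 0.09 rad). It opens anticlockwise from above (positive yaw). Turning takes under about 0.25 N m except against a stop.
- stop_seat: ring fixed inside the keg's neck, out of sight, carrying the first stop; origin on the neck's axis 126 above the keg's underside; its yaw is the keg's. Turned unpressed, the cap meets the first stop at an angle that differs from keg to keg, from 0.27 to 0.76 rad: it must be felt. A cap pressed down 6 to 9 passes under the stop.
- neck_seat (a point): point on the neck's axis, 122 above the keg's underside, fixed to the keg: the shut cap's foot is here. At cap yaw 1.34 to 1.50 rad its lugs stand in the gaps of the neck's lip: the spring pushes it up about 6 and it lifts straight out. A last, hard stop is at about 1.54 rad. Forcing is over 50 N between cap and keg, about 0.8 N m against a stop.
- cap_grip (a point): centre of the cap's upright red wing, a bar 58 long (the cap's x, toward the white dot), 16 thick (y), 32 high (z), on a black round head 80 across. The head's top lies 16 below this point, the wing's top 16 above, the cap's foot 50 below. The cap is loose, about 0.16 kg.
- cap_foot (a point): centre of the underside of the cap's steel foot, 36 across, on which it stands; axes as cap_grip. A spring plate under the foot holds the shut cap up against the neck's lip: pressing takes about 8 N to start, 13 N at 5 down (level with the stop) and 18 N at 10 down, where the head meets the rim hard.
- cap_mark (a point): white dot on top of the wing, 22 from the cap's axis along its +x, 66 above its foot
- coaster_top (a point): centre of the top of a loose round patterned cork coaster, 92 across and 8 thick; this point is 8 above the worktop
- pepper_mill_mid (a point): bystander: dark wooden pepper mill, 58 across, 170 tall; point on it half-way up
- mug_mid (a point): bystander: teal and white mug, 91 tall; point on it half-way up
- candle_mid (a point): bystander: pink candle in a glass jar, 76 across, 90 tall; point on it half-way up
- spice_mid (a point): bystander: green-capped spice jar, 46 across, 106 tall; point on it half-way up

How it is judged:
By the outcome, as a careful person would: the job done as asked, in the order asked, and still so for the second after the job is handed in, with the robot touching nothing.
It also fails if it takes over 59 s, if anything falls off the work surface, if the arm or the gripper's body presses on something with over 40 N, if the wrist force passes 120 N, or if a joint passes its speed limit or range.

### The arm

A 7-joint arm with a two-finger parallel gripper is mounted at the origin on a cart in front of the work surface, level with it; the furniture and walls round the work are solid. World frame = base frame: x ahead of the robot, y to its left, z up, the work surface at z = 0. Lengths are in m, angles in rad, forces in N, time in s.
With the tool pointing down it reaches from about 0.4 to 0.85 m from the base axis. Payload 4.5 kg.
Tool frame: the origin (TCP) lies midway between the tips of the shut fingers; the grasp point (between the pads) lies 19 mm behind it; z points along the fingers, x is the direction in which the jaws open and shut, and the axes are right-handed (so a half turn about z gives the same grasp; the last joint's range is limited). The gripper opens to 88 mm and grips with 3 to 60 N. Pads are 18 mm wide; open, the fingers measure 123 mm over their backs; the gripper's body (75 mm by 187 mm) begins 45 mm behind the grasp point.
Start: joints at [-1.272, 0.689, -0.195, 1.565, 0.157, 0.902, -0.215], TCP at [0.164, 0.603, 0.239] pointing down, gripper open.
Joint ranges: [-3.01, 3.01], [-0.46, 2.08], [-1.47, 1.51], [0.13, 2.56], [-1, 4.14], [0.04, 2.09], [-2.66, 2.66]. Speed limits (rad/s): [2.57, 2.57, 3.14, 3.14, 3.14, 3.14, 3.14].

### API

Orientations are given as a unit quaternion [x, y, z, w].
In Python, from plant import r gives the robot as it stands. The module is installed in compiled form; this text tells all that it offers.
- The arm moves only by the tool play_rows, never from a script. Its argument "increments" is a list of rows, each a list of 7 numbers: the opening, from 0 (shut) to 1 (fully open), then the shift along the tool's x, y, z in mm, then the turn, a rotation vector about the tool's x, y, z in rad. In form: [[hand, dx, dy, dz, wx, wy, wz], ...]. A call has exactly 8 rows; each row shifts and turns the pose as measured when the row begins, along the tool's axes as they then stand; what a row does not reach is not made up. A row lasts 1/8 s, in which the tool goes at most 62.5 mm and 10.7 degrees, less where a joint would pass 70% of its speed; a pose out of reach is approached as far as the arm can. A call is refused whole if a number of a shift passes 62.5 or a number of a turn 0.188, either way. A call with a gripper value outside its range is refused whole. The fingers move at their own pace and stop on an object; "grip_force" is the grip in N (left out, the last holds). Time passes only in rows, so rows that do not move let the fingers close, or fill a call up. It gives the time, the measured TCP pose, the force and the opening at its end, in the units of the state.
- r.get_state(): the state, without advancing time (a new reading comes with each control period).
- r.snapshot(name): name is "side" or "top"; returns the picture (480x640x3 uint8, red, green, blue); there is no depth.
- r.get_calibration(name): a dict with "fx", "fy", "cx", "cy" (pixels), "dist" ([k1, k2, p1, p2, k3] as OpenCV has them; the pictures are not rectified), "R" (3x3) and "t" (3): a world point X has camera coordinates R X + t. Camera axes: x right, y down, z forward; pixel columns grow to the right and rows downward; lengths in m; the calibration is good to about 2 mm. A picture is of the moment at which its call begins. get_calibration takes no time and is no camera call.
- r.finish_job(): hands the job in, once; it reports no verdict.
The state is a dict: "clock": time; "q": joint angles; "qd": joint speeds; "joint_torque": joint torques, N m; "tool_pos": TCP position; "eef_rot": TCP orientation; "contact_force": force on the tool from outside, world axes, zero at the start; "moment": the same for the moment, N m; "opening": opening from 0.0 (shut) to 1.0 (fully open).
Only numpy, scipy, OpenCV 4.12 (cv2) and the standard library are available. Lean on these libraries where they do the work, as an engineer would, in place of code of your own. Each camera call takes 0.05 s, during which the arm holds its last target.

## Working session

There is one attempt and no reset: what is moved stays moved. The work goes in short steps, Python scripts to look and compute and a tool call to move; the robot and the scene stay as the last step left them, time stands still between calls to the robot, and variables do not carry over. Pictures are saved under pics/ and viewed, and the job is handed in when it is done.

Besides the shell and the picture viewer there is one more tool, called after "Call:" as name([rows], argument=value, ...), one row to a line, values as JSON. play_rows: Moves the arm, as the interface text tells. Its arguments: {"type":"object","properties":{"increments":{"type":"array"},"grip_force":{"type":"number"}},"required":["increments"]}

```bash
mkdir -p pics; python3 - <<'E'
from plant import r
import cv2
s=r.get_state()
for k,v in s.items(): print(k,v)
for n in("side","top"):
    im=r.snapshot(n); cv2.imwrite(f"pics/{n}0.png",im[:,:,::-1])
    c=r.get_calibration(n); print(n,c)
E
```

```text
clock 0.0
q [-1.27218573  0.69000436 -0.19450772  1.56630667  0.15730028  0.90249042
 -0.21510502]
qd [-0.00073619 -0.00062254 -0.00073583  0.00055429 -0.00030743 -0.00081993
 -0.00038245]
joint_torque [-3.37287183e-04 -5.27575314e+01 -1.26704212e+00 -1.53429455e+01
 -5.25672594e-02  6.55446231e-03  1.77289694e-04]
tool_pos [0.16346829 0.60260767 0.2379071 ]
eef_rot [ 7.94247361e-01  6.07593864e-01 -6.80091494e-04  6.02917731e-04]
contact_force [ 0.08575325  0.76457104 -0.21699799]
moment [ 0.02348181 -0.05272532  0.00384198]
opening 0.9974791875374374
side {'fx': 451.2017556461708, 'fy': 451.2017556461708, 'cx': 319.2945963331635, 'cy': 241.30785580541203, 'dist': array([0.00984974, 0.        , 0.        , 0.        , 0.        ]), 'R': array([[-0.87865876, -0.47701294,  0.02043135],
       [-0.28197276,  0.48391051, -0.82844552],
       [ 0.38529229, -0.733682  , -0.55969686]]), 't': array([0.3884228 , 0.35676379, 0.57130479])}
top {'fx': 572.6051576176787, 'fy': 572.6051576176787, 'cx': 316.8144406046059, 'cy': 231.4885704724046, 'dist': array([-0.13252914,  0.        ,  0.        ,  0.        ,  0.        ]), 'R': array([[-0.01959468, -0.99803438,  0.05952664],
       [-0.98255089,  0.0082081 , -0.18581274],
       [ 0.1849589 , -0.0621289 , -0.98078041]]), 't': array([-0.17732608,  0.5547493 ,  0.98004621])}
```

View pics/side0.png

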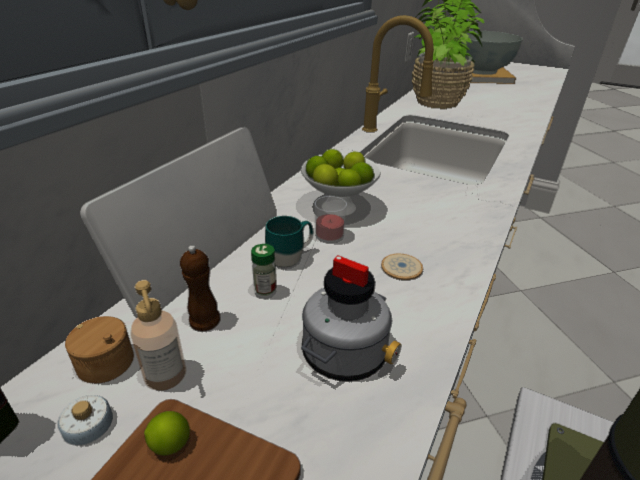

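View pics/top0.png

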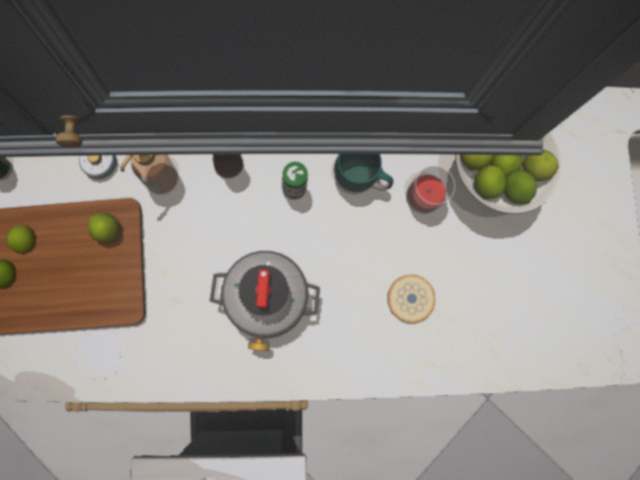

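```bash
cat > h.py <<'E'
import numpy as np, cv2
from plant import r
def ray(n,uv):
    c=r.get_calibration(n); K=np.array([[c['fx'],0,c['cx']],[0,c['fy'],c['cy']],[0,0,1]])
    p=cv2.undistortPoints(np.array(uv,float).reshape(-1,1,2),K,np.array(c['dist'],float)).reshape(-1,2)
    R=c['R'];o=-R.T@c['t']; d=np.c_[p,np.ones(len(p))]@R
    return o,d
def plane(n,uv,z):
    o,d=ray(n,uv); return o+d*((z-o[2])/d[:,2])[:,None]
def tri(uvs,uvt):
    o1,d1=ray('side',[uvs]);o2,d2=ray('top',[uvt]);d1=d1[0]/np.linalg.norm(d1[0]);d2=d2[0]/np.linalg.norm(d2[0])
    s=np.linalg.lstsq(np.c_[d1,-d2],o2-o1,rcond=None)[0]
    a=o1+s[0]*d1;b=o2+s[1]*d2
    return (a+b)/2,np.linalg.norm(a-b)
def proj(n,X):
    c=r.get_calibration(n); K=np.array([[c['fx'],0,c['cx']],[0,c['fy'],c['cy']],[0,0,1]])
    return cv2.projectPoints(np.array(X,float).reshape(-1,1,3),cv2.Rodrigues(c['R'])[0],c['t'],K,np.array(c['dist'],float))[0].reshape(-1,2)
def red(im):
    h=cv2.cvtColor(im,cv2.COLOR_RGB2HSV)
    return (((h[...,0]<6)|(h[...,0]>174))&(h[...,1]>180)&(h[...,2]>90)).astype(np.uint8)
E
python3 - <<'E'
from h import *
import cv2
for n,b in(("side",(300,240,400,380)),("top",(200,240,330,360))):
    im=cv2.imread(f"pics/{n}0.png"); x0,y0,x1,y1=b
    cv2.imwrite(f"pics/{n}0z.png",cv2.resize(im[y0:y1,x0:x1],None,fx=4 if n=="side" else 5,fy=4 if n=="side" else 5,interpolation=cv2.INTER_NEAREST))
    m=red(im[:,:,::-1].copy()); k,l,st,ce=cv2.connectedComponentsWithStats(m)
    for i in range(1,k):
        if st[i][4]>30: print(n,st[i],ce[i])
E
```

```text
side [334 257  34  16 215] [351.43255814 264.35348837]
```

View pics/side0z.png

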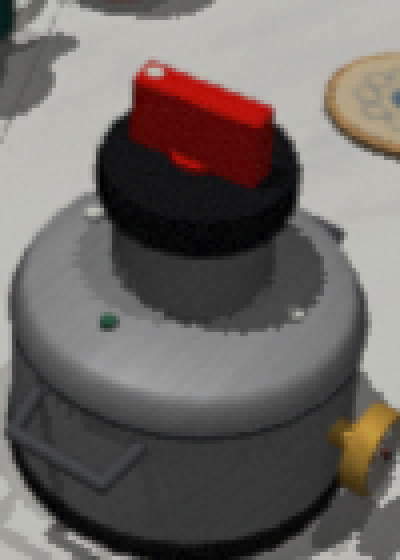

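View pics/top0z.png

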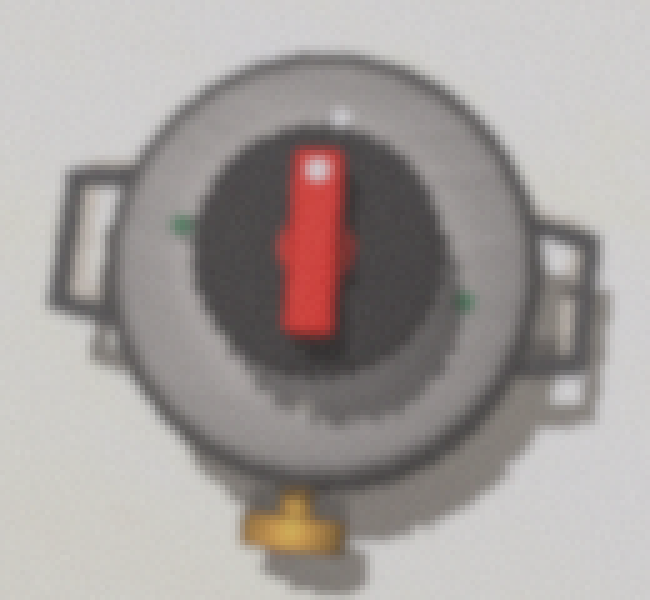

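```bash
python3 - <<'E'
from h import *
import cv2
Z=lambda x,y,b,f:(b[0]+(x+.5)/f-.5,b[1]+(y+.5)/f-.5)
T=lambda x,y:Z(x,y,(200,240),5); S=lambda x,y:Z(x,y,(300,240),4)
print("cams",ray('top',[[0,0]])[0],ray('side',[[0,0]])[0])
m,e=tri(S(154,71),T(317,168)); print("mark",m,e)
print("mark plane",plane('top',[T(317,168)],.188),plane('side',[S(154,71)],.188))
w=tri(S(92,212),T(343,115));print("white1",w)
w2=tri(S(298,314),T(308,407));print("white2",w2)
d=w[0]-w2[0];print("mid",(w[0]+w2[0])/2,"yaw",np.arctan2(d[1],d[0]))
print("green side", tri(S(108,321),T(182,226)))
g=plane('top',[T(182,226),T(464,301)],w[0][2]);print(g,"mid",g.mean(0)); d=g[0]-g[1];print(np.arctan2(d[1],d[0]))
im=cv2.imread("pics/top0.png")
h=cv2.cvtColor(im,cv2.COLOR_BGR2HSV);m=(((h[...,0]<8)|(h[...,0]>172))&(h[...,1]>120)&(h[...,2]>90)).astype(np.uint8)
m[:, :240]=0;m[:,300:]=0
ys,xs=np.nonzero(m);print("bright red px",len(xs),xs.mean(),ys.mean())
rect=cv2.minAreaRect(np.c_[xs,ys].astype(np.float32));print(rect)
c=plane('top',[T(294,148),T(345,150),T(333,335),T(282,333)],.188);print("wing corners",c,c.mean(0))
a=(c[0]+c[1])/2-(c[2]+c[3])/2;print("len",np.linalg.norm(a),"yaw",np.arctan2(a[1],a[0]), np.linalg.norm(c[0]-c[1]))
# keg outline (silhouette) ; coaster
im2=cv2.imread("pics/side0.png")
for n,I,z,b in(("top",im,.008,(380,260,445,335)),("side",im2,.008,(375,245,430,285))):
    h=cv2.cvtColor(I,cv2.COLOR_BGR2HSV);mm=(h[...,1]>50).astype(np.uint8)
    M=np.zeros_like(mm);M[b[1]:b[3],b[0]:b[2]]=mm[b[1]:b[3],b[0]:b[2]]
    cn=max(cv2.findContours(M,0,2)[0],key=cv2.contourArea);hull=cv2.convexHull(cn)[:,0]
    P=plane(n,cn[:,0],z);(cx,cy),rr=cv2.minEnclosingCircle(P[:,:2].astype(np.float32));print(n,"coaster",cx,cy,rr,P[:,:2].min(0),P[:,:2].max(0),cv2.fitEllipse(cn))
# others
print("mill",tri((203,290),(228,163)),"spice",tri((263,272),(295,180)),"mug",tri((287,240),(358,170)),"candle",tri((329,228),(429,193)))
E
```

```text
cams [ 0.3603265  -0.12064177  1.07484523] [0.22176944 0.431797   0.60738086]
mark [ 0.46240959 -0.09185657  0.18900491] 0.00025673944307412293
mark plane [[ 0.46240352 -0.09186748  0.188     ]] [[ 0.46311663 -0.0930903   0.188     ]]
white1 (array([ 0.49084633, -0.09790867,  0.09976993]), np.float64(0.0003032060262036207))
white2 (array([ 0.39087193, -0.08572243,  0.09775634]), np.float64(0.0016424046492454728))
mid [ 0.44085913 -0.09181555  0.09876314] yaw -0.12129517860655221
green side (array([ 0.45375312, -0.04290066,  0.09930066]), np.float64(0.001010085060433477))
[[ 0.45323045 -0.04311147  0.09976993]
 [ 0.426584   -0.13858402  0.09976993]] mid [ 0.43990723 -0.09084775  0.09976993]
1.2986217497779418
bright red px 417 262.40287769784175 289.22062350119904
((263.0, 288.0), (38.0, 14.0), 90.0)
wing corners [[ 0.46872661 -0.08475743  0.188     ]
 [ 0.46793141 -0.10057728  0.188     ]
 [ 0.4106833  -0.09653679  0.188     ]
 [ 0.41149787 -0.08088254  0.188     ]] [ 0.4397098  -0.09068851  0.188     ]
len 0.057375087135697715 yaw -0.06903404836185219 0.01583983170500215
top coaster 0.43178272247314453 -0.3643031418323517 0.046078212559223175 [ 0.38702524 -0.40873693] [ 0.47609785 -0.31941079] ((411.1064453125, 298.3800354003906), (46.651947021484375, 48.1211051940918), 158.70162963867188)
side coaster 0.43215614557266235 -0.3604620695114136 0.04864225909113884 [ 0.3855274  -0.40838364] [ 0.4776924  -0.31351769] ((401.7224426269531, 266.15814208984375), (25.110431671142578, 41.799400329589844), 99.46923828125)
mill (array([ 0.68265277, -0.02132639,  0.07882219]), np.float64(0.015852064142042592)) spice (array([ 0.65127735, -0.14700964,  0.04902807]), np.float64(0.0002094499912246765)) mug (array([ 0.66911298, -0.26528039,  0.05162873]), np.float64(0.0014365069057195722)) candle (array([ 0.63546822, -0.40758134,  0.01541778]), np.float64(0.002039264667138379))
```

```bash
cat > plan.py <<'E'
import sys
from h import *
from scipy.spatial.transform import Rotation as R
def pose():
    s=r.get_state(); return s,np.array(s['tool_pos']),R.from_quat(s['eef_rot'])
def down(yaw): return R.from_euler('z',yaw)*R.from_euler('x',np.pi)
def rows(p,Ro,pt,Rt,n,hand):
    rv=(Ro.inv()*Rt).as_rotvec()
    out=[]
    for i in range(n):
        Rn=Ro*R.from_rotvec(rv*i/n)
        out.append([hand]+[round(float(v),1) for v in Rn.inv().apply((pt-p)/n)*1000]+[round(float(v),3) for v in rv/n])
    return out
def show():
    s,p,Ro=pose(); x=Ro.apply([1,0,0]); z=Ro.apply([0,0,1])
    print("t",round(s['clock'],2),"p",p.round(4),"xyaw",round(float(np.arctan2(x[1],x[0])),4),"z",z.round(3),"q",np.round(s['q'],2),"F",np.round(s['contact_force'],2),"M",np.round(s['moment'],3),"op",round(s['opening'],4))
def go(pt,yaw,n,hand):
    show(); s,p,Ro=pose(); 
    for w in rows(p,Ro,np.array(pt),down(yaw),n,hand): print(w)
E
python3 - <<'E'
from plan import *
go([.40,.33,.27],-.1,8,1)
E
```

```text
t 0.1 p [0.1634 0.6027 0.238 ] xyaw 1.3061 z [-0.    -0.002 -1.   ] q [-1.27  0.69 -0.19  1.57  0.16  0.9  -0.22] F [-0.85 -0.26  0.19] M [ 0.004 -0.015 -0.018] op 1.0029
[1, -25.2, 37.5, -4.0, 0.0, 0.0, 0.176]
[1, -18.2, 41.3, -4.0, 0.0, 0.0, 0.176]
[1, -10.7, 43.8, -4.0, 0.0, 0.0, 0.176]
[1, -2.9, 45.0, -4.0, 0.0, 0.0, 0.176]
[1, 5.0, 44.8, -4.0, 0.0, 0.0, 0.176]
[1, 12.8, 43.3, -4.0, 0.0, 0.0, 0.176]
[1, 20.2, 40.4, -4.0, 0.0, 0.0, 0.176]
[1, 26.9, 36.2, -4.0, 0.0, 0.0, 0.176]
```

Call:
play_rows([
  [1,-25,37,-4,0,0,0.176],
  [1,-18,41,-4,0,0,0.176],
  [1,-11,44,-4,0,0,0.176],
  [1,-3,45,-4,0,0,0.176],
  [1,5,45,-4,0,0,0.176],
  [1,13,43,-4,0,0,0.176],
  [1,20,40,-4,0,0,0.176],
  [1,27,36,-4,0,0,0.176],
])

```text
clock: 1.1
tool_pos: [0.3966, 0.3204, 0.2676]
eef_rot: [0.998, -0.07, -0.003, 0.002]
contact_force: [0.4, 0.5, 0.4]
opening: 0.999
```

```bash
python3 - <<'E'
from plan import *
go([.44,-.091,.27],-1.64,9,1)
E
```

```text
t 1.1 p [0.3966 0.3204 0.2676] xyaw -0.1396 z [-0.006 -0.004 -1.   ] q [-0.89  0.51  0.19  1.88 -0.14  0.77 -0.76] F [0.36 0.49 0.36] M [-0.006  0.043  0.03 ] op 0.9988
[1, 11.1, 44.6, -0.1, 0.001, 0.0, 0.167]
[1, 18.4, 42.1, -0.2, 0.001, 0.0, 0.167]
[1, 25.1, 38.5, -0.2, 0.001, 0.0, 0.167]
[1, 31.2, 33.8, -0.2, 0.001, 0.0, 0.167]
[1, 36.3, 28.2, -0.3, 0.001, 0.0, 0.167]
[1, 40.5, 21.7, -0.3, 0.001, 0.0, 0.167]
[1, 43.5, 14.7, -0.3, 0.001, 0.0, 0.167]
[1, 45.4, 7.3, -0.3, 0.001, 0.0, 0.167]
[1, 46.0, -0.3, -0.3, 0.001, 0.0, 0.167]
```

Call:
play_rows([
  [1,11,44,0,0,0,0.17],
  [1,18,42,0,0,0,0.17],
  [1,25,38,0,0,0,0.17],
  [1,31,34,0,0,0,0.17],
  [1,36,28,0,0,0,0.17],
  [1,40,22,0,0,0,0.17],
  [1,43,15,0,0,0,0.17],
  [1,45,7,0,0,0,0.17],
])

```text
clock: 2.1
tool_pos: [0.4234, -0.0543, 0.2682]
eef_rot: [0.716, -0.698, -0.001, 0.003]
contact_force: [0.2, 0.4, 0.0]
opening: 0.999
```

```bash
python3 - <<'E'
from plan import *
go([.4403,-.0907,.25],-1.641,4,1)
E
```

```text
t 2.1 p [ 0.4234 -0.0543  0.2682] xyaw -1.5449 z [-0.004 -0.003 -1.   ] q [-0.38  0.45  0.59  2.11 -0.39  0.69 -1.07] F [0.23 0.4  0.  ] M [0.025 0.135 0.013] op 0.9987
[1, 9.2, -4.0, 4.5, 0.001, -0.001, 0.024]
[1, 9.1, -4.2, 4.5, 0.001, -0.001, 0.024]
[1, 9.0, -4.4, 4.5, 0.001, -0.001, 0.024]
[1, 8.9, -4.7, 4.5, 0.001, -0.001, 0.024]
```

Call:
play_rows([
  [1,9,-4,5,0,0,0.024],
  [1,9,-4,5,0,0,0.024],
  [1,9,-4,5,0,0,0.024],
  [1,9,-5,5,0,0,0.024],
  [1,0,0,0,0,0,0],
  [1,0,0,0,0,0,0],
  [1,0,0,0,0,0,0],
  [1,0,0,0,0,0,0],
])

```text
clock: 3.1
tool_pos: [0.4403, -0.0914, 0.2463]
eef_rot: [-0.681, 0.732, 0.002, -0.003]
contact_force: [-0.0, -0.0, -0.5]
opening: 1.0
```

```bash
python3 - <<'E'
from plan import *
go([.4403,-.0907,.162],-1.641,8,1)
import cv2
for n in("side","top"): cv2.imwrite(f"pics/{n}1.png",r.snapshot(n)[:,:,::-1])
E
```

```text
t 3.1 p [ 0.4403 -0.0914  0.2463] xyaw -1.6437 z [-0.006 -0.001 -1.   ] q [-0.27  0.52  0.58  2.08 -0.44  0.67 -1.04] F [-0.01 -0.03 -0.51] M [0.031 0.155 0.001] op 0.9999
[1, -0.1, -0.1, 10.5, 0.001, -0.0, -0.0]
[1, -0.1, -0.0, 10.5, 0.001, -0.0, -0.0]
[1, -0.1, -0.0, 10.5, 0.001, -0.0, -0.0]
[1, -0.1, -0.0, 10.5, 0.001, -0.0, -0.0]
[1, -0.1, -0.0, 10.5, 0.001, -0.0, -0.0]
[1, -0.1, -0.0, 10.5, 0.001, -0.0, -0.0]
[1, -0.1, -0.0, 10.5, 0.001, -0.0, -0.0]
[1, -0.1, 0.0, 10.5, 0.001, -0.0, -0.0]
```

View pics/side1.png

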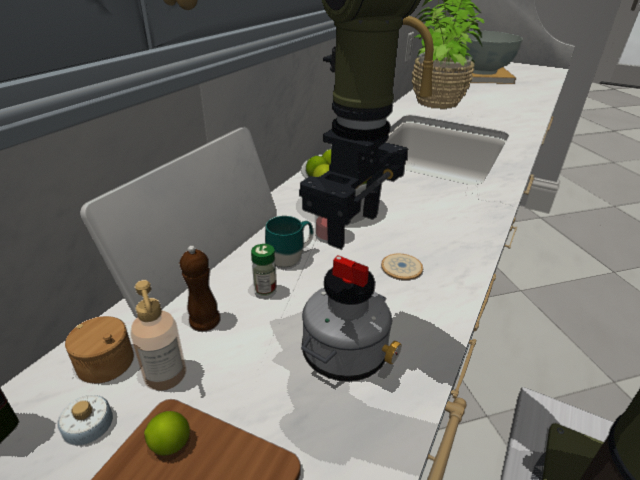

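Call:
play_rows([
  [1,0,0,11,0.002,0,0],
  [1,0,0,11,0.002,0,0],
  [1,0,0,11,0.001,0,0],
  [1,0,0,11,0.001,0,0],
  [1,0,0,11,0.001,0,0],
  [1,0,0,11,0,0,0],
  [1,0,0,8,0,0,0],
  [1,0,0,4,0,0,0],
])

```text
clock: 4.2
tool_pos: [0.4399, -0.0916, 0.1623]
eef_rot: [-0.681, 0.732, -0.001, -0.001]
contact_force: [-0.1, -0.1, -0.4]
opening: 1.0
```

```bash
python3 - <<'E'
from plan import *
go([.4403,-.0907,.162],-1.641,4,1)
E
```

```text
t 4.2 p [ 0.4399 -0.0916  0.1623] xyaw -1.6438 z [ 0.    -0.002 -1.   ] q [-0.14  0.65  0.4   2.17 -0.6   0.42 -0.91] F [-0.14 -0.06 -0.38] M [0.019 0.158 0.039] op 0.9997
[1, -0.2, -0.1, 0.1, -0.0, -0.0, -0.001]
[1, -0.2, -0.1, 0.1, -0.0, -0.0, -0.001]
[1, -0.2, -0.1, 0.1, -0.0, -0.0, -0.001]
[1, -0.2, -0.1, 0.1, -0.0, -0.0, -0.001]
```

Call:
play_rows([
  [1,-0.8,0,0,0,0,0],
  [0.3,0,0,0,0,0,0],
  [0.3,0,0,0,0,0,0],
  [0.3,0,0,0,0,0,0],
  [0.3,0,0,0,0,0,0],
  [0,0,0,0,0,0,0],
  [0,0,0,0,0,0,0],
  [0,0,0,0,0,0,0],
], grip_force=10)

```text
clock: 5.2
tool_pos: [0.4406, -0.0907, 0.1629]
eef_rot: [-0.681, 0.732, -0.001, -0.0]
contact_force: [0.6, 0.5, -0.3]
opening: 0.225
```

```bash
python3 - <<'E'
from plan import *
show()
E
```

```text
t 5.2 p [ 0.4406 -0.0907  0.1629] xyaw -1.6436 z [ 0.002 -0.002 -1.   ] q [-0.15  0.65  0.4   2.17 -0.6   0.42 -0.91] F [ 0.61  0.51 -0.28] M [-0.011  0.22   0.062] op 0.2255
```

Call:
play_rows([
  [0,0,0,0,0,0,0],
  [0,0,0,0,0,0,0],
  [0,0,0,0,0,0,0],
  [0,0,0,0,0,0,0],
  [0,0,0,0,0,0,0],
  [0,0,0,0,0,0,0],
  [0,0,0,0,0,0,0],
  [0,0,0,0,0,0,0],
], grip_force=40)

```text
clock: 6.2
tool_pos: [0.4406, -0.0904, 0.163]
eef_rot: [-0.681, 0.732, -0.001, 0.0]
contact_force: [-0.3, 0.3, 0.6]
opening: 0.178
```

```bash
python3 - <<'E'
from plan import *
show()
E
```

```text
t 6.2 p [ 0.4406 -0.0904  0.163 ] xyaw -1.6433 z [ 0.002 -0.002 -1.   ] q [-0.15  0.65  0.4   2.17 -0.6   0.42 -0.91] F [-0.29  0.26  0.56] M [0.013 0.201 0.034] op 0.1781
```

Call:
play_rows([
  [0,0,0,0,0,0,-0.02],
  [0,0,0,0,0,0,-0.02],
  [0,0,0,0,0,0,-0.02],
  [0,0,0,0,0,0,-0.02],
  [0,0,0,0,0,0,-0.02],
  [0,0,0,0,0,0,-0.02],
  [0,0,0,0,0,0,-0.02],
  [0,0,0,0,0,0,-0.02],
])

```text
clock: 7.2
tool_pos: [0.4404, -0.0907, 0.163]
eef_rot: [0.741, -0.672, 0.001, 0.0]
contact_force: [-0.0, 1.5, 0.6]
opening: 0.181
```

```bash
cat >> plan.py <<'E'
def cap():
    s,p,Ro=pose(); x=Ro.apply([1,0,0]); print("cap yaw %.4f"%(np.arctan2(x[1],x[0])+np.pi/2+.121)); show()
    print("dev mm",((p-[.4404,-.0907,.163])*1000).round(2), "tau7",s['joint_torque'][6])
E
python3 - <<'E'
from plan import *
cap()
E
```

```text
cap yaw 0.2185
t 7.2 p [ 0.4404 -0.0907  0.163 ] xyaw -1.4733 z [ 0.002 -0.002 -1.   ] q [-0.12  0.64  0.35  2.17 -0.53  0.41 -0.81] F [-0.02  1.54  0.57] M [-0.054  0.216 -0.097] op 0.1814
dev mm [-0.03 -0.01 -0.01] tau7 -0.02064243599306792
```

Call:
play_rows([
  [0,0,0,0,0,0,-0.013],
  [0,0,0,0,0,0,-0.013],
  [0,0,0,0,0,0,-0.013],
  [0,0,0,0,0,0,-0.013],
  [0,0,0,0,0,0,-0.013],
  [0,0,0,0,0,0,-0.013],
  [0,0,0,0,0,0,-0.013],
  [0,0,0,0,0,0,-0.013],
])

```text
clock: 8.2
tool_pos: [0.4403, -0.0909, 0.163]
eef_rot: [0.777, -0.63, 0.001, 0.0]
contact_force: [-0.9, 0.9, 1.4]
opening: 0.176
```

```bash
python3 - <<'E'
from plan import *
cap()
E
```

```text
cap yaw 0.3298
t 8.2 p [ 0.4403 -0.0909  0.163 ] xyaw -1.362 z [ 0.002 -0.002 -1.   ] q [-0.1   0.63  0.32  2.17 -0.49  0.4  -0.74] F [-0.94  0.86  1.44] M [-0.076  0.208 -0.106] op 0.1759
dev mm [-0.11 -0.18  0.  ] tau7 0.01870781066827476
```

Free turning, about 0.13 N m. I'll go on.

Call:
play_rows([
  [0,0,0,0,0,0,-0.013],
  [0,0,0,0,0,0,-0.013],
  [0,0,0,0,0,0,-0.013],
  [0,0,0,0,0,0,-0.013],
  [0,0,0,0,0,0,-0.013],
  [0,0,0,0,0,0,-0.013],
  [0,0,0,0,0,0,-0.013],
  [0,0,0,0,0,0,-0.013],
])

```text
clock: 9.2
tool_pos: [0.4403, -0.091, 0.163]
eef_rot: [0.811, -0.585, 0.001, 0.0]
contact_force: [0.4, -0.2, -0.9]
opening: 0.175
```

```bash
python3 - <<'E'
from plan import *
cap()
E
```

```text
cap yaw 0.4411
t 9.2 p [ 0.4403 -0.091   0.163 ] xyaw -1.2507 z [ 0.002 -0.002 -1.   ] q [-0.08  0.63  0.29  2.17 -0.45  0.4  -0.68] F [ 0.38 -0.2  -0.88] M [-0.086  0.162 -0.067] op 0.1751
dev mm [-0.1  -0.29  0.01] tau7 0.020678906003013253
```

Call:
play_rows([
  [0,0,0,0,0,0,-0.013],
  [0,0,0,0,0,0,-0.013],
  [0,0,0,0,0,0,-0.013],
  [0,0,0,0,0,0,-0.013],
  [0,0,0,0,0,0,-0.013],
  [0,0,0,0,0,0,-0.013],
  [0,0,0,0,0,0,-0.013],
  [0,0,0,0,0,0,-0.013],
])

```text
clock: 10.2
tool_pos: [0.4403, -0.0911, 0.163]
eef_rot: [0.842, -0.539, 0.001, 0.001]
contact_force: [-1.6, -0.2, -0.0]
opening: 0.179
```

```bash
python3 - <<'E'
from plan import *
cap()
E
```

```text
cap yaw 0.5523
t 10.2 p [ 0.4403 -0.0911  0.163 ] xyaw -1.1395 z [ 0.002 -0.003 -1.   ] q [-0.07  0.63  0.26  2.17 -0.41  0.39 -0.61] F [-1.58 -0.24 -0.01] M [-0.111  0.13  -0.114] op 0.1791
dev mm [-0.06 -0.41 -0.01] tau7 0.022146854898892343
```

Call:
play_rows([
  [0,0,0,0,0,0,-0.013],
  [0,0,0,0,0,0,-0.013],
  [0,0,0,0,0,0,-0.013],
  [0,0,0,0,0,0,-0.013],
  [0,0,0,0,0,0,-0.013],
  [0,0,0,0,0,0,-0.013],
  [0,0,0,0,0,0,-0.013],
  [0,0,0,0,0,0,-0.013],
])

```text
clock: 11.2
tool_pos: [0.4402, -0.091, 0.163]
eef_rot: [0.871, -0.492, 0.001, 0.001]
contact_force: [-0.2, 1.0, 1.2]
opening: 0.178
```

```bash
python3 - <<'E'
from plan import *
cap()
E
```

```text
cap yaw 0.6634
t 11.2 p [ 0.4402 -0.091   0.163 ] xyaw -1.0284 z [ 0.001 -0.002 -1.   ] q [-0.05  0.62  0.24  2.17 -0.37  0.38 -0.54] F [-0.18  0.97  1.25] M [ 0.034  0.226 -0.156] op 0.1777
dev mm [-0.21 -0.25  0.01] tau7 0.09872857946902514
```

Call:
play_rows([
  [0,0,0,0,0,0,-0.008],
  [0,0,0,0,0,0,-0.008],
  [0,0,0,0,0,0,-0.008],
  [0,0,0,0,0,0,-0.008],
  [0,0,0,0,0,0,-0.008],
  [0,0,0,0,0,0,-0.008],
  [0,0,0,0,0,0,-0.008],
  [0,0,0,0,0,0,-0.008],
])

```text
clock: 12.2
tool_pos: [0.44, -0.0908, 0.163]
eef_rot: [0.886, -0.464, 0.001, 0.0]
contact_force: [-0.7, 0.7, 0.8]
opening: 0.182
```

```bash
python3 - <<'E'
from plan import *
cap()
import cv2
cv2.imwrite("pics/side2.png",cv2.resize(r.snapshot("side")[220:400,270:430,::-1],None,fx=3,fy=3))
E
```

```text
cap yaw 0.7258
t 12.2 p [ 0.44   -0.0908  0.163 ] xyaw -0.966 z [ 0.001 -0.001 -1.   ] q [-0.04  0.62  0.22  2.17 -0.34  0.38 -0.51] F [-0.71  0.73  0.78] M [ 0.14   0.083 -0.903] op 0.1816
dev mm [-0.35 -0.13  0.01] tau7 0.8408939279615879
```

View pics/side2.png

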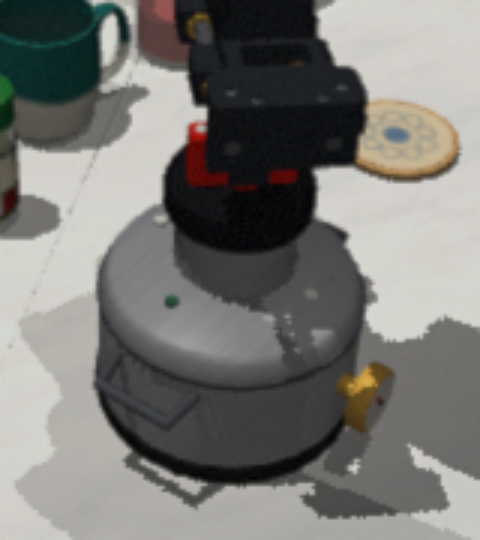

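Call:
play_rows([
  [0,0,0,0,0,0,0.002],
  [0,0,0,0,0,0,-0.002],
  [0,0,0,0,0,0,-0.002],
  [0,0,0,0,0,0,-0.002],
  [0,0,0,0,0,0,-0.002],
  [0,0,0,0,0,0,-0.002],
  [0,0,0,0,0,0,-0.002],
  [0,0,0,0,0,0,-0.002],
])

```text
clock: 13.25
tool_pos: [0.4401, -0.0908, 0.163]
eef_rot: [0.888, -0.459, 0.001, 0.0]
contact_force: [-0.4, 1.5, 0.4]
opening: 0.181
```

```bash
python3 - <<'E'
from plan import *
cap()
E
```

```text
cap yaw 0.7372
t 13.25 p [ 0.4401 -0.0908  0.163 ] xyaw -0.9546 z [ 0.002 -0.001 -1.   ] q [-0.04  0.62  0.22  2.17 -0.34  0.38 -0.5 ] F [-0.38  1.46  0.37] M [ 0.225  0.129 -0.964] op 0.181
dev mm [-0.34 -0.13  0.01] tau7 0.9724071621894836
```

Call:
play_rows([
  [0,0,0,0,0,0,0.008],
  [0,0,0,0,0,0,0.004],
  [0,0,0,0,0,0,0],
  [0,0,0,0,0,0,0],
  [0,0,0,0,0,0,0],
  [0,0,0,0,0,0,0],
  [0,0,0,0,0,0,0],
  [0,0,0,0,0,0,0],
])

```text
clock: 14.25
tool_pos: [0.44, -0.0909, 0.163]
eef_rot: [0.886, -0.465, 0.001, 0.0]
contact_force: [-0.4, 0.9, 1.3]
opening: 0.178
```

```bash
python3 - <<'E'
from plan import *
cap()
E
```

```text
cap yaw 0.7254
t 14.25 p [ 0.44   -0.0909  0.163 ] xyaw -0.9664 z [ 0.001 -0.001 -1.   ] q [-0.04  0.62  0.22  2.17 -0.34  0.38 -0.51] F [-0.4   0.95  1.33] M [ 0.179  0.108 -0.824] op 0.1776
dev mm [-0.35 -0.16  0.02] tau7 0.8521822839975357
```

Call:
play_rows([
  [0,0,0,0,0,0,0.012],
  [0,0,0,0,0,0,0.012],
  [0,0,0,0,0,0,0.008],
  [0,0,0,0,0,0,0],
  [0,0,0,0,0,0,0],
  [0,0,0,0,0,0,0],
  [0,0,0,0,0,0,0],
  [0,0,0,0,0,0,0],
])

```text
clock: 15.25
tool_pos: [0.44, -0.0908, 0.163]
eef_rot: [0.878, -0.478, 0.001, 0.0]
contact_force: [-0.8, 0.2, 0.6]
opening: 0.178
```

```bash
python3 - <<'E'
from plan import *
cap()
E
```

```text
cap yaw 0.6949
t 15.25 p [ 0.44   -0.0908  0.163 ] xyaw -0.9968 z [ 0.001 -0.002 -1.   ] q [-0.04  0.62  0.23  2.17 -0.35  0.38 -0.53] F [-0.83  0.17  0.58] M [ 0.091  0.138 -0.461] op 0.1778
dev mm [-0.35 -0.11  0.01] tau7 0.47097237780690193
```

Call:
play_rows([
  [0,0,0,0,0,0,0],
  [0,0,0,0,0,0,0],
  [0,0,0,0,0,0,0],
  [0,0,0,0,0,0,0],
  [0,0,0,0,0,0,0],
  [0,0,0,0,0,0,0],
  [0,0,0,0,0,0,0],
  [0,0,0,0,0,0,0],
])

```text
clock: 16.25
tool_pos: [0.44, -0.0908, 0.163]
eef_rot: [0.878, -0.478, 0.001, 0.0]
contact_force: [-1.8, 1.0, -0.2]
opening: 0.175
```

```bash
python3 - <<'E'
from plan import *
cap()
E
```

```text
cap yaw 0.6950
t 16.25 p [ 0.44   -0.0908  0.163 ] xyaw -0.9968 z [ 0.001 -0.002 -1.   ] q [-0.04  0.62  0.23  2.17 -0.35  0.38 -0.53] F [-1.76  0.96 -0.17] M [ 0.063  0.121 -0.487] op 0.1751
dev mm [-0.37 -0.12  0.  ] tau7 0.47123903408646584
```

Call:
play_rows([
  [0,0,0,0,0,0,0.015],
  [0,0,0,0,0,0,0.015],
  [0,0,0,0,0,0,0.01],
  [0,0,0,1,0,0,0],
  [0,0,0,1,0,0,0],
  [0,0,0,1,0,0,0],
  [0,0,0,1,0,0,0],
  [0,0,0,0,0,0,0],
])

```text
clock: 17.25
tool_pos: [0.4401, -0.0908, 0.161]
eef_rot: [0.869, -0.494, 0.002, -0.0]
contact_force: [-1.9, 0.8, 7.8]
opening: 0.18
```

```bash
python3 - <<'E'
from plan import *
cap()
E
```

```text
cap yaw 0.6575
t 17.25 p [ 0.4401 -0.0908  0.161 ] xyaw -1.0343 z [ 0.003 -0.001 -1.   ] q [-0.05  0.63  0.23  2.17 -0.37  0.38 -0.54] F [-1.94  0.84  7.78] M [ 0.082  0.427 -0.019] op 0.1802
dev mm [-0.3  -0.06 -1.97] tau7 0.03393714199773967
```

Call:
play_rows([
  [0,0,0,1,0,0,0],
  [0,0,0,1,0,0,0],
  [0,0,0,1,0,0,0],
  [0,0,0,1,0,0,0],
  [0,0,0,1,0,0,0],
  [0,0,0,0.5,0,0,0],
  [0,0,0,0,0,0,0],
  [0,0,0,0,0,0,0],
])

```text
clock: 18.25
tool_pos: [0.44, -0.0908, 0.16]
eef_rot: [0.87, -0.494, 0.003, -0.002]
contact_force: [-1.0, 1.0, 8.9]
opening: 0.179
```

```bash
python3 - <<'E'
from plan import *
cap()
E
```

```text
cap yaw 0.6592
t 18.25 p [ 0.44   -0.0908  0.16  ] xyaw -1.0326 z [ 0.007  0.    -1.   ] q [-0.04  0.63  0.22  2.18 -0.37  0.37 -0.54] F [-1.03  0.97  8.87] M [ 0.013  0.533 -0.053] op 0.1792
dev mm [-0.35 -0.09 -2.97] tau7 0.0559776253066957
```

```bash
python3 - <<'E'
from plan import *
s,p,Ro=pose(); print((Ro.inv()*down(-1.0326)).as_rotvec())
E
```

```text
[-5.88127623e-03 -3.21957525e-03  3.13998325e-05]
```

Call:
play_rows([
  [0,0,0,2,0,0,0],
  [0,0,0,2,0,0,0],
  [0,0,0,2,0,0,0],
  [0,0,0,2,0,0,0],
  [0,0,0,2,0,0,0],
  [0,0,0,2,0,0,0],
  [0,0,0,2,0,0,0],
  [0,0,0,2,0,0,0],
])

```text
clock: 19.25
tool_pos: [0.4401, -0.0907, 0.1528]
eef_rot: [0.87, -0.493, 0.005, -0.005]
contact_force: [-5.3, 2.0, 29.6]
opening: 0.179
```

```bash
python3 - <<'E'
from plan import *
cap()
s,p,Ro=pose(); print((Ro.inv()*down(-1.0326)).as_rotvec())
E
```

```text
cap yaw 0.6597
t 19.25 p [ 0.4401 -0.0907  0.1528] xyaw -1.0321 z [ 0.014  0.004 -1.   ] q [-0.02  0.64  0.2   2.19 -0.39  0.34 -0.53] F [-5.32  2.02 29.63] M [ 0.268  1.43  -0.043] op 0.1792
dev mm [ -0.29   0.   -10.15] tau7 0.006649718270637095
[-0.01433309 -0.00384599  0.00050134]
```

Call:
play_rows([
  [0,0,0,0,-0.004,-0.001,0],
  [0,0,0,0.3,-0.004,-0.001,0],
  [0,0,0,1,-0.004,-0.001,0],
  [0,0,0,1,-0.004,-0.001,0],
  [0,0,0,1,-0.004,-0.001,0],
  [0,0,0,1,-0.004,-0.001,0],
  [0,0,0,1,-0.004,-0.001,0],
  [0,0,0,1,-0.004,-0.001,0],
])

```text
clock: 20.25
tool_pos: [0.4406, -0.0907, 0.1547]
eef_rot: [0.87, -0.493, -0.004, 0.004]
contact_force: [-2.6, 0.5, 14.7]
opening: 0.175
```

```bash
python3 - <<'E'
from plan import *
cap()
s,p,Ro=pose(); print((Ro.inv()*down(-1.0326)).as_rotvec())
E
```

```text
cap yaw 0.6609
t 20.25 p [ 0.4406 -0.0907  0.1547] xyaw -1.0309 z [-0.01  -0.003 -1.   ] q [-0.05  0.64  0.23  2.17 -0.37  0.38 -0.55] F [-2.59  0.51 14.73] M [0.179 0.588 0.042] op 0.1751
dev mm [ 0.17  0.04 -8.26] tau7 0.036682484205812216
[0.0098577  0.00268415 0.00174123]
```

Call:
play_rows([
  [0,0,0,1,0.001,0,-0.009],
  [0,0,0,1,0.001,0,-0.009],
  [0,0,0,1,0.001,0,-0.009],
  [0,0,0,1,0.001,0,-0.009],
  [0,0,0,1,0,0,-0.009],
  [0,0,0,1,0,0,-0.009],
  [0,0,0,1,0,0,-0.009],
  [0,0,0,1,0,0,-0.009],
])

```text
clock: 21.25
tool_pos: [0.4408, -0.0911, 0.1544]
eef_rot: [0.888, -0.46, 0.0, -0.001]
contact_force: [-2.4, 1.2, 14.4]
opening: 0.183
```

```bash
python3 - <<'E'
from plan import *
cap()
s,p,Ro=pose(); x=Ro.apply([1,0,0]);print((Ro.inv()*down(np.arctan2(x[1],x[0]))).as_rotvec())
E
```

```text
cap yaw 0.7352
t 21.25 p [ 0.4408 -0.0911  0.1544] xyaw -0.9566 z [ 0.001  0.002 -1.   ] q [-0.02  0.64  0.2   2.17 -0.35  0.36 -0.49] F [-2.4   1.17 14.36] M [ 0.142  0.648 -0.031] op 0.1833
dev mm [ 0.44 -0.43 -8.61] tau7 0.016093687154352665
[-1.76399057e-03  6.16364144e-04 -5.43630427e-07]
```

Call:
play_rows([
  [0,-0.1,0,1,-0.001,0,-0.02],
  [0,-0.1,0,1,-0.001,0,-0.02],
  [0,-0.1,0,1,-0.001,0,-0.02],
  [0,-0.1,0,1,-0.001,0,-0.02],
  [0,-0.1,0,1,-0.001,0,-0.02],
  [0,0,0,1,-0.001,0,-0.02],
  [0,0,0,1,-0.001,0,-0.02],
  [0,0,0,1,-0.001,0,-0.02],
])

```text
clock: 22.25
tool_pos: [0.4419, -0.0914, 0.1543]
eef_rot: [0.923, -0.386, 0.002, 0.0]
contact_force: [-3.0, 0.8, 13.7]
opening: 0.177
```

```bash
python3 - <<'E'
from plan import *
cap()
s,p,Ro=pose(); x=Ro.apply([1,0,0]);print((Ro.inv()*down(np.arctan2(x[1],x[0]))).as_rotvec())
E
```

```text
cap yaw 0.8996
t 22.25 p [ 0.4419 -0.0914  0.1543] xyaw -0.7922 z [ 0.004 -0.002 -1.   ] q [-0.    0.63  0.16  2.17 -0.28  0.35 -0.4 ] F [-2.98  0.78 13.74] M [ 0.211  0.662 -0.138] op 0.1769
dev mm [ 1.52 -0.71 -8.66] tau7 -0.022706593153998256
[-1.37930952e-03 -4.71805393e-03  3.25383491e-06]
```

Call:
play_rows([
  [0,-0.4,0.2,1,0,-0.001,-0.022],
  [0,-0.4,0.2,1,0,-0.001,-0.022],
  [0,-0.4,0.2,1,0,-0.001,-0.022],
  [0,-0.4,0.2,1,0,-0.001,-0.022],
  [0,-0.4,0.2,1,0,-0.001,-0.022],
  [0,-0.3,0,1,0,-0.001,-0.022],
  [0,-0.3,0,1,0,-0.001,-0.022],
  [0,-0.3,0,1,0,-0.001,-0.022],
])

```text
clock: 23.25
tool_pos: [0.4425, -0.0914, 0.1546]
eef_rot: [0.954, -0.301, 0.005, -0.003]
contact_force: [-2.1, 0.6, 13.5]
opening: 0.176
```

```bash
python3 - <<'E'
from plan import *
cap()
s,p,Ro=pose(); x=Ro.apply([1,0,0]);print((Ro.inv()*down(np.arctan2(x[1],x[0]))).as_rotvec())
E
```

```text
cap yaw 1.0800
t 23.25 p [ 0.4425 -0.0914  0.1546] xyaw -0.6118 z [ 0.011  0.003 -1.   ] q [ 0.03  0.63  0.11  2.17 -0.21  0.34 -0.29] F [-2.13  0.58 13.51] M [ 0.034  0.676 -0.118] op 0.1758
dev mm [ 2.06 -0.72 -8.44] tau7 -0.009638778283260763
[-8.56460431e-03 -7.76252799e-03  3.32418605e-05]
```

Call:
play_rows([
  [0,-0.7,0.3,0.8,-0.002,-0.002,-0.022],
  [0,-0.7,0.3,0.8,-0.002,-0.002,-0.022],
  [0,-0.7,0.3,0.8,-0.002,-0.002,-0.022],
  [0,-0.7,0.3,0.8,-0.002,-0.002,-0.022],
  [0,-0.7,0.3,0.8,-0.002,-0.002,-0.022],
  [0,-0.7,0.3,0.8,-0.002,-0.002,-0.022],
  [0,-0.5,0.2,0.8,-0.002,-0.002,-0.022],
  [0,-0.5,0.2,0.8,-0.002,-0.002,-0.022],
])

```text
clock: 24.25
tool_pos: [0.4426, -0.0913, 0.1561]
eef_rot: [0.977, -0.214, 0.003, 0.001]
contact_force: [-1.2, 0.6, 12.7]
opening: 0.179
```

```bash
python3 - <<'E'
from plan import *
cap()
s,p,Ro=pose(); x=Ro.apply([1,0,0]);print((Ro.inv()*down(np.arctan2(x[1],x[0]))).as_rotvec())
E
```

```text
cap yaw 1.2613
t 24.25 p [ 0.4426 -0.0913  0.1561] xyaw -0.4305 z [ 0.006 -0.004 -1.   ] q [ 0.05  0.62  0.08  2.17 -0.13  0.35 -0.2 ] F [-1.21  0.57 12.71] M [ 0.228  0.5   -0.088] op 0.1786
dev mm [ 2.18 -0.61 -6.92] tau7 -0.0029475970950443298
[ 1.38886235e-03 -7.15117802e-03 -4.96602291e-06]
```

Call:
play_rows([
  [0,-0.7,0.3,0.7,0,-0.002,-0.019],
  [0,-0.7,0.3,0.7,0,-0.002,-0.019],
  [0,-0.7,0.3,0.7,0,-0.002,-0.019],
  [0,-0.7,0.3,0.7,0,-0.002,-0.019],
  [0,-0.7,0.3,0.6,0,-0.002,-0.019],
  [0,-0.7,0.3,0.4,0,-0.002,-0.019],
  [0,-0.5,0.2,0.2,0,-0.002,-0.019],
  [0,-0.5,0.2,0,0,-0.002,-0.019],
])

```text
clock: 25.25
tool_pos: [0.4426, -0.0913, 0.1589]
eef_rot: [0.991, -0.136, 0.003, -0.001]
contact_force: [-1.7, 0.6, 9.5]
opening: 0.178
```

```bash
python3 - <<'E'
from plan import *
cap()
s,p,Ro=pose(); x=Ro.apply([1,0,0]);print((Ro.inv()*down(np.arctan2(x[1],x[0]))).as_rotvec())
E
```

```text
cap yaw 1.4194
t 25.25 p [ 0.4426 -0.0913  0.1589] xyaw -0.2724 z [ 0.006  0.001 -1.   ] q [ 0.08  0.62  0.04  2.16 -0.07  0.36 -0.1 ] F [-1.67  0.63  9.48] M [ 0.21   0.36  -0.104] op 0.1781
dev mm [ 2.19 -0.61 -4.09] tau7 -0.018792307237163186
[-2.70027338e-03 -5.90389065e-03  7.97108737e-06]
```

Call:
play_rows([
  [0,0,0,-1,-0.001,-0.001,0],
  [0,0,0,-1,0,-0.001,0],
  [0,0,0,-1,0,-0.001,0],
  [0,0,0,-1,0,-0.001,0],
  [0,0,0,-1.5,0,0,0],
  [0,0,0,-1.5,0,0,0],
  [0,0,0,-1.5,0,0,0],
  [0,0,0,-1.5,0,0,0],
])

```text
clock: 26.25
tool_pos: [0.4426, -0.0913, 0.1702]
eef_rot: [0.991, -0.135, 0.001, -0.001]
contact_force: [-0.0, 0.5, -2.3]
opening: 0.182
```

```bash
python3 - <<'E'
from plan import *
cap()
s,p,Ro=pose(); x=Ro.apply([1,0,0]);print((Ro.inv()*down(np.arctan2(x[1],x[0]))).as_rotvec())
E
```

```text
cap yaw 1.4209
t 26.25 p [ 0.4426 -0.0913  0.1702] xyaw -0.2709 z [ 0.003  0.001 -1.   ] q [ 0.08  0.59  0.04  2.15 -0.07  0.39 -0.1 ] F [-0.    0.46 -2.27] M [-0.058  0.082 -0.003] op 0.1818
dev mm [ 2.18 -0.61  7.22] tau7 0.0001293860668738489
[-1.72777953e-03 -2.35734560e-03  2.03648819e-06]
```

Call:
play_rows([
  [0,0,0,-4,0,0,0],
  [0,0,0,-6,0,0,0],
  [0,0,0,-8,0,0,0],
  [0,0,0,-10,0,0,0],
  [0,0,0,-12,0,0,0],
  [0,0,0,-14,0,0,0],
  [0,0,0,-14,0,0,0],
  [0,0,0,-10,0,0,0],
])

```text
clock: 27.25
tool_pos: [0.442, -0.0915, 0.2537]
eef_rot: [0.991, -0.135, 0.001, -0.001]
contact_force: [-0.8, 0.5, -1.8]
opening: 0.179
```

```bash
python3 - <<'E'
from plan import *
cap()
import cv2
for n in("side","top"): cv2.imwrite(f"pics/{n}3.png",r.snapshot(n)[:,:,::-1])
E
```

```text
cap yaw 1.4209
t 27.25 p [ 0.442  -0.0915  0.2537] xyaw -0.2709 z [ 0.003  0.001 -1.   ] q [ 0.06  0.44  0.07  2.06 -0.05  0.64 -0.11] F [-0.78  0.5  -1.81] M [-0.068  0.089 -0.015] op 0.179
dev mm [ 1.56 -0.77 90.67] tau7 0.012908099452033639
```

View pics/side3.png

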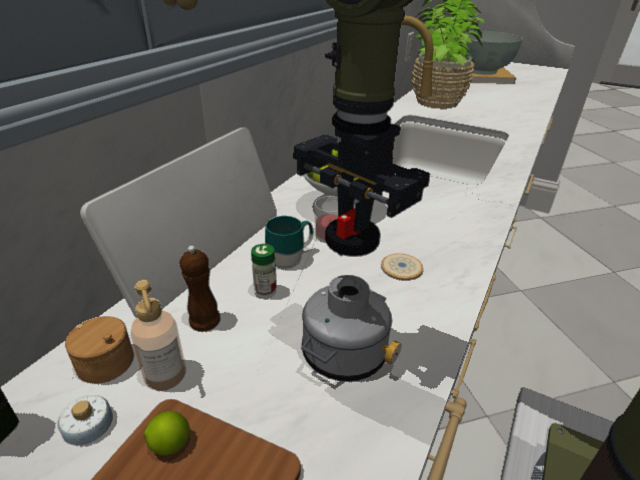

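View pics/top3.png

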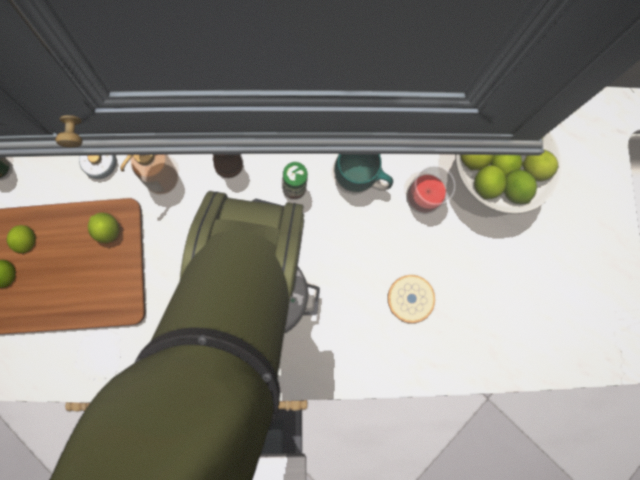

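```bash
python3 - <<'E'
from h import *
im=cv2.imread("pics/side3.png"); cv2.imwrite("pics/side3z.png",cv2.resize(im[200:260,315:390],None,fx=8,fy=8,interpolation=cv2.INTER_NEAREST))
a=np.linspace(0,2*np.pi,200)
for z in(.247,.235):
    P=np.c_[.442+.04*np.cos(a),-.0915+.04*np.sin(a),a*0+z]; q=proj('side',P); print(z,q.min(0),q.max(0))
g=cv2.cvtColor(im,cv2.COLOR_BGR2GRAY)
for y in range(226,258,2): print(y,''.join('#' if v<45 else '.' for v in g[y,315:390]))
E
```

```text
0.247 [325.19243981 216.18427358] [379.14331657 245.29258181]
0.235 [324.97066699 222.73740927] [378.38257892 252.21582884]
226 ............#################################################..............
228 ...........####################################################............
230 ..........#####################################################............
232 ..........######################################################...........
234 ..........#######################################################..........
236 ..........#######################################################..........
238 ..........######################################################...........
240 ..........######################################################...........
242 ............####################################################...........
244 .............##################################################............
246 ..............################################################.............
248 ................#############################################..............
250 ...................#######################################.................
252 .......................################################....................
254 .........................###.####################..........................
256 ...........................................................................
```

View pics/side3z.png

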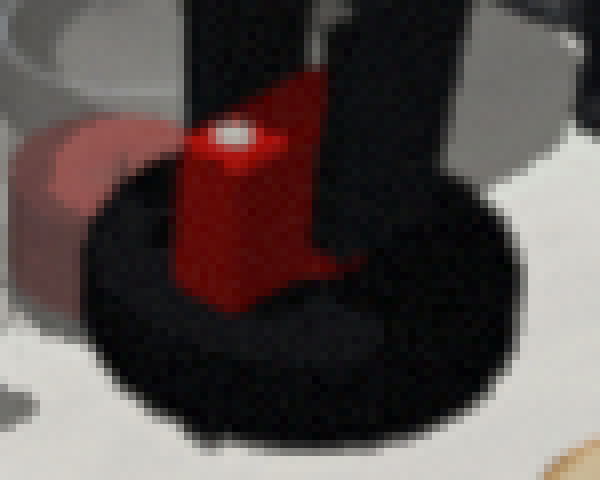

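```bash
python3 - <<'E'
from plan import *
print(proj('side',[[.442+.022*np.cos(1.3),-.0915+.022*np.sin(1.3),z] for z in(.277,.279,.281)]))
print(plane('side',[[343.9,216.4]],.279))
go([.4318,-.3635,.10],-.271,8,0)
E
```

```text
[[343.3061778  218.03773559]
 [343.37713456 216.82745361]
 [343.44834413 215.61291496]]
[[ 0.44776053 -0.07174051  0.279     ]]
t 27.35 p [ 0.4425 -0.0916  0.2537] xyaw -0.271 z [ 0.005  0.001 -1.   ] q [ 0.06  0.44  0.07  2.06 -0.05  0.64 -0.11] F [ 0.27  0.14 -2.58] M [-0.071  0.093  0.024] op 0.1771
[0, 7.7, 33.1, 19.2, -0.0, -0.001, 0.0]
[0, 7.7, 33.1, 19.2, -0.0, -0.001, 0.0]
[0, 7.7, 33.1, 19.2, -0.0, -0.001, 0.0]
[0, 7.8, 33.1, 19.2, -0.0, -0.001, 0.0]
[0, 7.8, 33.1, 19.2, -0.0, -0.001, 0.0]
[0, 7.8, 33.1, 19.2, -0.0, -0.001, 0.0]
[0, 7.8, 33.1, 19.2, -0.0, -0.001, 0.0]
[0, 7.8, 33.1, 19.2, -0.0, -0.001, 0.0]
```

Call:
play_rows([
  [0,4,16,0,0,-0.001,0],
  [0,8,33,0,0,-0.001,0],
  [0,10,40,0,0,-0.001,0],
  [0,10,43,0,0,-0.001,0],
  [0,10,43,5,0,0,0],
  [0,10,43,10,0,0,0],
  [0,7,28,10,0,0,0],
  [0,3,12,10,0,0,0],
])

```text
clock: 28.35
tool_pos: [0.4332, -0.3618, 0.2141]
eef_rot: [0.991, -0.132, -0.002, -0.002]
contact_force: [-0.7, 0.3, -1.5]
opening: 0.178
```

```bash
python3 - <<'E'
from plan import *
go([.4317,-.3635,.09],-.271,8,0)
E
```

```text
t 28.35 p [ 0.4332 -0.3618  0.2141] xyaw -0.2644 z [-0.003  0.005 -1.   ] q [ 0.59  0.64  0.04  1.78 -0.04  0.73  0.39] F [-0.67  0.32 -1.55] M [-0.046  0.086  0.034] op 0.1776
[0, -0.1, 0.3, 15.5, -0.001, 0.001, 0.001]
[0, -0.1, 0.3, 15.5, -0.001, 0.001, 0.001]
[0, -0.1, 0.3, 15.5, -0.001, 0.001, 0.001]
[0, -0.1, 0.3, 15.5, -0.001, 0.001, 0.001]
[0, -0.1, 0.3, 15.5, -0.001, 0.001, 0.001]
[0, -0.1, 0.3, 15.5, -0.001, 0.001, 0.001]
[0, -0.1, 0.3, 15.5, -0.001, 0.001, 0.001]
[0, -0.1, 0.3, 15.5, -0.001, 0.001, 0.001]
```

Call:
play_rows([
  [0,-0.1,0.3,15,-0.001,0.001,0],
  [0,-0.1,0.3,17,-0.001,0.001,0],
  [0,-0.1,0.3,17,-0.001,0.001,0],
  [0,-0.1,0.3,17,-0.001,0,0],
  [0,-0.1,0.3,17,-0.001,0,0],
  [0,-0.1,0.3,17,0,0,0],
  [0,-0.1,0,14,0,0,0],
  [0,0,0,6,0,0,0],
])

```text
clock: 29.35
tool_pos: [0.4323, -0.3542, 0.0862]
eef_rot: [0.992, -0.128, -0.003, -0.004]
contact_force: [0.3, -0.7, -1.9]
opening: 0.174
```

```bash
python3 - <<'E'
from plan import *
go([.4317,-.3635,.053],-.271,8,0)
for n in("side","top"): 
    im=r.snapshot(n)[:,:,::-1]; cv2.imwrite(f"pics/{n}4.png",im)
cv2.imwrite("pics/side4z.png",cv2.resize(cv2.imread("pics/side4.png")[210:300,350:460],None,fx=6,fy=6))
E
```

```text
t 29.35 p [ 0.4323 -0.3542  0.0862] xyaw -0.257 z [-0.006  0.009 -1.   ] q [ 0.6   0.83  0.02  1.88 -0.04  0.44  0.39] F [ 0.3  -0.66 -1.91] M [-0.089  0.089  0.007] op 0.1744
[0, 0.3, 1.2, 4.1, -0.001, 0.001, 0.002]
[0, 0.2, 1.2, 4.1, -0.001, 0.001, 0.002]
[0, 0.2, 1.2, 4.1, -0.001, 0.001, 0.002]
[0, 0.2, 1.2, 4.1, -0.001, 0.001, 0.002]
[0, 0.2, 1.2, 4.1, -0.001, 0.001, 0.002]
[0, 0.2, 1.2, 4.1, -0.001, 0.001, 0.002]
[0, 0.2, 1.2, 4.2, -0.001, 0.001, 0.002]
[0, 0.2, 1.2, 4.2, -0.001, 0.001, 0.002]
```

View pics/side4z.png

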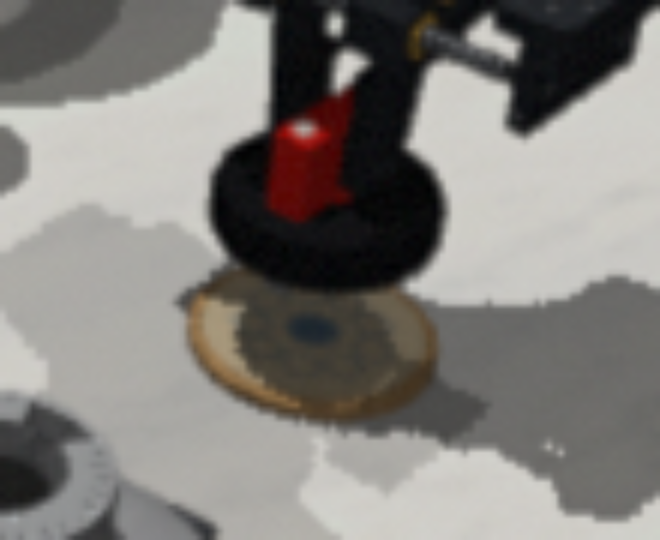

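View pics/top4.png

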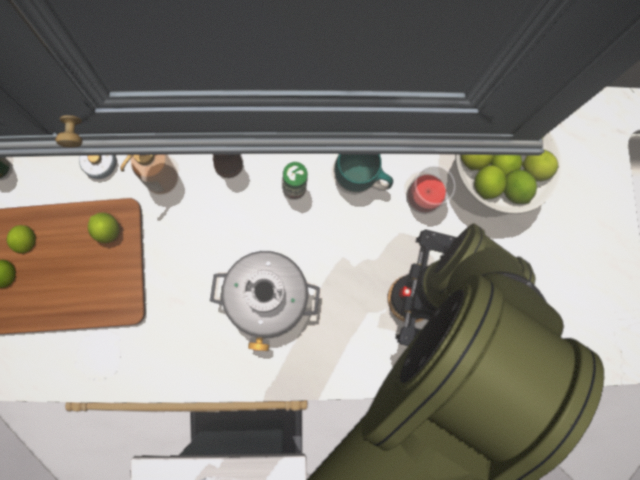

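```bash
python3 - <<'E'
from h import *
for n,b in(("side",(380,250,425,280)),("top",(390,275,435,325))):
    im=cv2.imread(f"pics/{n}0.png").astype(int); x0,y0,x1,y1=b; c=im[y0:y1,x0:x1]
    m=(c[...,0]-c[...,2]>25); ys,xs=np.nonzero(m); print(n,len(xs),xs.mean()+x0,ys.mean()+y0,plane(n,[[xs.mean()+x0,ys.mean()+y0]],.008))
E
```

```text
side 19 401.57894736842104 264.42105263157896 [[ 0.43278774 -0.36537693  0.008     ]]
top 34 411.38235294117646 297.97058823529414 [[ 0.43233899 -0.36452191  0.008     ]]
```

Call:
play_rows([
  [0,0.5,2,2,-0.002,0.002,0.002],
  [0,0.5,2,3,-0.002,0.002,0.002],
  [0,0.5,2,4,-0.001,0.001,0.002],
  [0,0.5,2,4,-0.001,0.001,0.002],
  [0,0.5,2,4,-0.001,0.001,0.002],
  [0,0,0,4,-0.001,0,0.002],
  [0,0,0,3,-0.001,0,0.002],
  [0,0,0,2,0,0,0],
])

```text
clock: 30.45
tool_pos: [0.433, -0.3665, 0.0602]
eef_rot: [0.991, -0.136, 0.001, 0.002]
contact_force: [0.3, 0.7, -1.3]
opening: 0.174
```

```bash
python3 - <<'E'
from plan import *
go([.4323,-.3645,.05],-.271,8,0)
E
```

```text
t 30.45 p [ 0.433  -0.3665  0.0602] xyaw -0.273 z [ 0.002 -0.005 -1.   ] q [ 0.61  0.88  0.02  1.88 -0.04  0.38  0.38] F [ 0.35  0.74 -1.3 ] M [-0.056  0.045  0.031] op 0.1739
[0, -0.2, -0.2, 1.3, 0.0, -0.0, -0.0]
[0, -0.2, -0.2, 1.3, 0.0, -0.0, -0.0]
[0, -0.2, -0.2, 1.3, 0.0, -0.0, -0.0]
[0, -0.2, -0.2, 1.3, 0.0, -0.0, -0.0]
[0, -0.2, -0.2, 1.3, 0.0, -0.0, -0.0]
[0, -0.2, -0.2, 1.3, 0.0, -0.0, -0.0]
[0, -0.2, -0.2, 1.3, 0.0, -0.0, -0.0]
[0, -0.2, -0.2, 1.3, 0.0, -0.0, -0.0]
```

Call:
play_rows([
  [0,-0.2,-0.2,1.3,0.001,0,0],
  [0,-0.2,-0.2,1.3,0.001,0,0],
  [0,-0.2,-0.2,1.3,0.001,0,0],
  [0,-0.2,-0.2,1.3,0,0,0],
  [0,-0.2,-0.2,1,0,0,0],
  [0,-0.2,-0.2,1,0,0,0],
  [0,-0.2,-0.2,0.8,0,0,0],
  [0,0,0,0.5,0,0,0],
])

```text
clock: 31.45
tool_pos: [0.4322, -0.3646, 0.0513]
eef_rot: [0.991, -0.136, 0.002, 0.001]
contact_force: [-0.5, -0.2, -2.2]
opening: 0.176
```

```bash
python3 - <<'E'
from plan import *
go([.4323,-.3645,.0485],-.271,8,0)
cv2.imwrite("pics/side5z.png",cv2.resize(r.snapshot("side")[210:300,350:460,::-1],None,fx=6,fy=6))
E
```

```text
t 31.45 p [ 0.4322 -0.3646  0.0513] xyaw -0.2727 z [ 0.003 -0.002 -1.   ] q [ 0.61  0.9   0.02  1.88 -0.04  0.36  0.39] F [-0.49 -0.18 -2.25] M [-0.126  0.153 -0.024] op 0.1762
[0, 0.0, -0.0, 0.3, 0.0, -0.0, -0.0]
[0, 0.0, -0.0, 0.3, 0.0, -0.0, -0.0]
[0, 0.0, -0.0, 0.3, 0.0, -0.0, -0.0]
[0, 0.0, -0.0, 0.3, 0.0, -0.0, -0.0]
[0, 0.0, -0.0, 0.3, 0.0, -0.0, -0.0]
[0, 0.0, -0.0, 0.3, 0.0, -0.0, -0.0]
[0, 0.0, -0.0, 0.3, 0.0, -0.0, -0.0]
[0, 0.0, -0.0, 0.3, 0.0, -0.0, -0.0]
```

View pics/side5z.png

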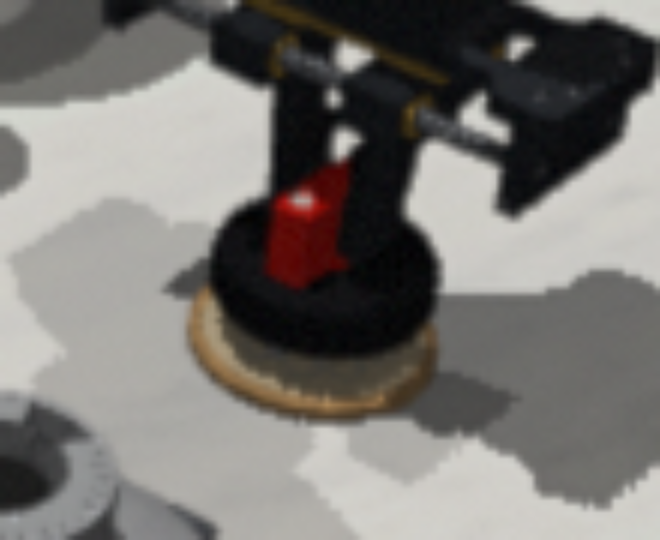

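Centred on the coaster; I'll lower it gently to contact.

Call:
play_rows([
  [0,0,0,0.5,0,0,0],
  [0,0,0,0.5,0,0,0],
  [0,0,0,0.5,0,0,0],
  [0,0,0,0.5,0,0,0],
  [0,0,0,0.5,0,0,0],
  [0,0,0,0.5,0,0,0],
  [0,0,0,0.5,0,0,0],
  [0,0,0,0.3,0,0,0],
])

```text
clock: 32.5
tool_pos: [0.4322, -0.3648, 0.0489]
eef_rot: [0.991, -0.136, 0.002, 0.001]
contact_force: [-1.1, 0.1, 3.9]
opening: 0.175
```

```bash
python3 - <<'E'
from plan import *
show()
E
```

```text
t 32.5 p [ 0.4322 -0.3648  0.0489] xyaw -0.273 z [ 0.004 -0.002 -1.   ] q [ 0.61  0.9   0.02  1.88 -0.04  0.36  0.39] F [-1.09  0.06  3.91] M [ 0.15   0.282 -0.013] op 0.1748
```

Call:
play_rows([
  [0.25,0,0,0,0,0,0],
  [0.35,0,0,0,0,0,0],
  [0.5,0,0,0,0,0,0],
  [0.5,0,0,0,0,0,0],
  [0.5,0,0,0,0,0,0],
  [0.5,0,0,-3,0,0,0],
  [0.5,0,0,-5,0,0,0],
  [0.5,0,0,-8,0,0,0],
])

```text
clock: 33.5
tool_pos: [0.4324, -0.3649, 0.065]
eef_rot: [0.991, -0.136, 0.002, 0.001]
contact_force: [0.9, -0.2, -0.1]
opening: 0.502
```

```bash
python3 - <<'E'
from plan import *
show()
E
```

```text
t 33.5 p [ 0.4324 -0.3649  0.065 ] xyaw -0.2729 z [ 0.004 -0.002 -1.   ] q [ 0.61  0.87  0.02  1.88 -0.04  0.39  0.39] F [ 0.86 -0.23 -0.12] M [-0.064  0.096 -0.033] op 0.5018
```

Call:
play_rows([
  [0.5,0,0,-10,0,0,0],
  [0.5,0,0,-15,0,0,0],
  [0.5,0,0,-20,0,0,0],
  [0.5,0,0,-20,0,0,0],
  [0.5,0,0,-20,0,0,0],
  [0.5,0,0,-20,0,0,0],
  [0.5,0,0,-20,0,0,0],
  [0.5,0,0,-15,0,0,0],
])

```text
clock: 34.5
tool_pos: [0.4317, -0.3647, 0.2166]
eef_rot: [0.991, -0.136, 0.004, 0.002]
contact_force: [0.1, -0.3, 0.1]
opening: 0.502
```

Call:
play_rows([
  [0.5,-20,-20,0,0,0,0],
  [0.5,-20,-30,0,0,0,0],
  [0.5,-10,-30,0,0,0,0],
  [0.5,-5,-30,0,0,0,0],
  [0.5,0,-20,0,0,0,0],
  [0.5,0,0,0,0,0,0],
  [0.5,0,0,0,0,0,0],
  [0.5,0,0,0,0,0,0],
])

```text
clock: 35.5
tool_pos: [0.4136, -0.2243, 0.2236]
eef_rot: [0.99, -0.138, 0.009, 0.005]
contact_force: [0.7, 0.2, 0.8]
opening: 0.501
```

```bash
python3 - <<'E'
from plan import *
show()
for n in("side","top"): 
    im=r.snapshot(n)[:,:,::-1]; cv2.imwrite(f"pics/{n}6.png",im)
E
```

```text
t 35.5 p [ 0.4136 -0.2243  0.2236] xyaw -0.2772 z [ 0.017 -0.012 -1.   ] q [ 0.35  0.51  0.06  2.06 -0.05  0.55  0.18] F [0.71 0.16 0.79] M [-0.038  0.084  0.042] op 0.5005
```

View pics/side6.png

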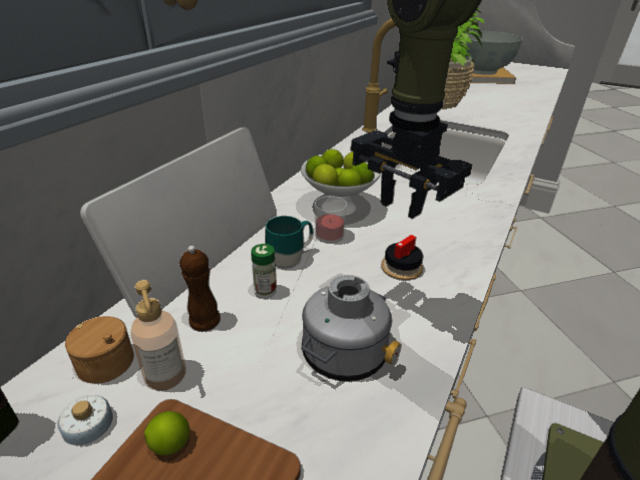

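View pics/top6.png

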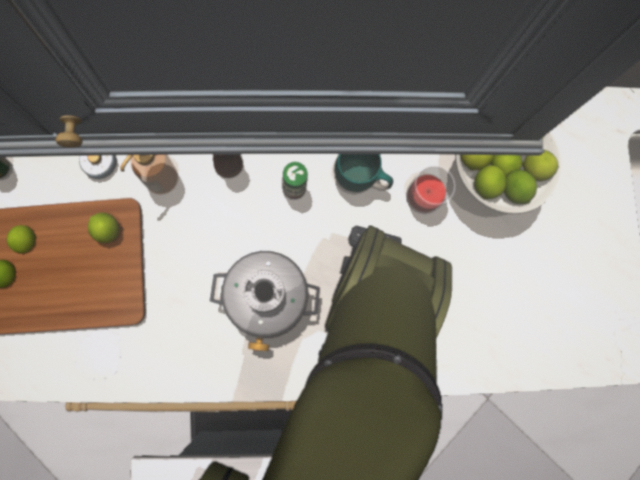

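Call:
play_rows([
  [0.5,0,-20,-3,0,0,0],
  [0.5,0,-35,-3,0,0,0],
  [0.5,0,-40,-3,0,0,0],
  [0.5,0,-40,0,0,0,0],
  [0.5,0,-40,0,0,0,0],
  [0.5,0,-20,0,0,0,0],
  [0.5,0,0,0,0,0,0],
  [0.5,0,0,0,0,0,0],
])

```text
clock: 36.6
tool_pos: [0.4693, -0.0378, 0.2306]
eef_rot: [0.99, -0.144, 0.01, 0.006]
contact_force: [0.2, -0.2, 0.1]
opening: 0.499
```

```bash
python3 - <<'E'
from plan import *
show()
ims={}
for n in("side","top"): 
    im=r.snapshot(n)[:,:,::-1].copy(); cv2.imwrite(f"pics/{n}7.png",im); ims[n]=im
a=cv2.resize(ims['side'][225:290,365:440],(525,455));b=cv2.resize(ims['top'][260:335,375:450],(275*1,275))
b=cv2.copyMakeBorder(b,0,180,0,0,cv2.BORDER_CONSTANT); cv2.imwrite("pics/z7.png",np.hstack([a,b]))
im=ims['top'].astype(int)
g=im[255:345,370:455]; 
dark=(g.max(2)<70).astype(np.uint8); k,l,st,ce=cv2.connectedComponentsWithStats(dark); print([ (s.tolist(),c.round(1).tolist()) for s,c in zip(st,ce) if s[4]>50])
E
```

```text
t 36.6 p [ 0.4693 -0.0378  0.2306] xyaw -0.2888 z [ 0.017 -0.015 -1.   ] q [-0.11  0.5   0.12  2.05 -0.08  0.58 -0.22] F [ 0.18 -0.24  0.09] M [-0.059  0.077 -0.018] op 0.4985
[([0, 0, 85, 90, 7647], [42.0, 44.5])]
```

View pics/z7.png

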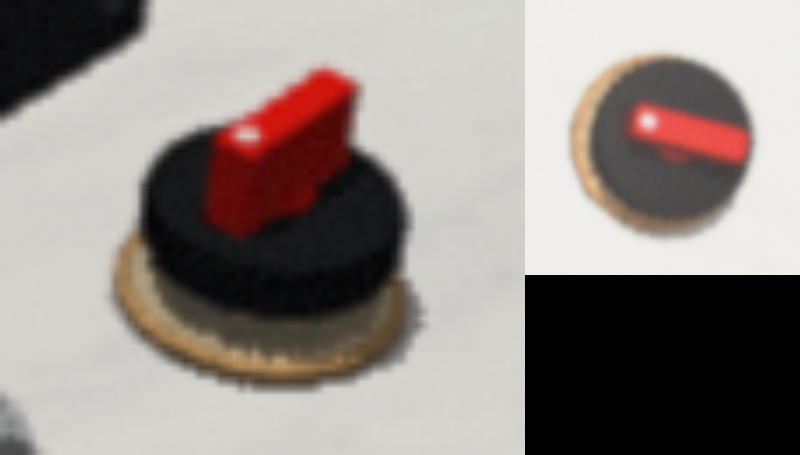

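```bash
python3 - <<'E'
from plan import *
uv=(365+247/7-.4,225+132/7-.4);ut=(375+123*75/275-.4,260+121*75/275-.4)
m,e=tri(uv,ut);print(m,e)
# wing far corner mid top view and mark plane
w=plane('top',[ut,(375+(748-525)*75/275-.4,260+146*75/275-.4)],.074);d=w[0]-w[1];y=np.arctan2(d[1],d[0]);print(y)
for y in(y,1.30): print("axis",m[:2]-.022*np.array([np.cos(y),np.sin(y)]))
for n,b in(("top",(375,260,450,335)),):
    im=cv2.imread(f"pics/top7.png");h=cv2.cvtColor(im,cv2.COLOR_BGR2HSV)
    c=im.max(2)[b[1]:b[3],b[0]:b[2]];mm=(c<130).astype(np.uint8)
    ck=(h[b[1]:b[3],b[0]:b[2],1]>50)|(c<130)
    ys,xs=np.nonzero(ck);P=plane('top',np.c_[xs+b[0],ys+b[1]],.008);print("blob left/bottom ext vs start .4761 etc",P[:,:2].min(0),P[:,:2].max(0))
    ys,xs=np.nonzero(mm);P=plane('top',np.c_[xs+b[0],ys+b[1]],.042);print("head",P[:,:2].min(0),P[:,:2].max(0))
# bystanders unchanged?
for n in("side","top"):
    a=cv2.imread(f"pics/{n}0.png").astype(int);b=cv2.imread(f"pics/{n}7.png").astype(int)
    for nm,bx in {"side":{"mill":(180,245,222,335),"spice":(248,242,280,300),"mug":(264,215,314,265),"candle":(316,213,345,242)},"top":{"spice":(280,160,310,200),"mug":(332,155,395,192),"candle":(408,170,450,212)}}[n].items():
        x0,y0,x1,y1=bx;print(n,nm,abs(a-b)[y0:y1,x0:x1].mean().round(2))
E
```

```text
[ 0.43739584 -0.34367577  0.07556084] 1.6269011623435473e-05
1.3085894863276823
axis [ 0.43169317 -0.36492382]
axis [ 0.43151087 -0.36487405]
blob left/bottom ext vs start .4761 etc [ 0.38712167 -0.41233101] [ 0.47609785 -0.31941079]
head [ 0.38965046 -0.40163469] [ 0.4703487  -0.32221855]
side mill 11.15
side spice 12.4
side mug 23.26
side candle 44.48
top spice 25.54
top mug 21.33
top candle 26.75
```

```bash
python3 - <<'E'
from plan import *
for n,k in(("side",6),("top",6)):
    a=cv2.imread(f"pics/{n}0.png",0).astype(np.float32);b=cv2.imread(f"pics/{n}{k}.png",0).astype(np.float32)
    for nm,bx in {"side":{"mill":(180,245,222,335),"spice":(248,242,280,300),"mug":(264,215,314,265),"candle":(316,213,345,242)},"top":{"spice":(280,160,310,200),"mug":(332,155,395,192),"candle":(408,170,450,212)}}[n].items():
        x0,y0,x1,y1=bx;print(n,nm,cv2.phaseCorrelate(a[y0:y1,x0:x1].copy(),b[y0:y1,x0:x1].copy()))
show(); r.finish_job()
E
```

```text
side mill ((0.5133692175020883, 0.01224214152617975), 1.0145930393242542)
side spice ((0.0007776356035336107, 0.03614713766219069), 1.0021466329693793)
side mug ((-0.015137671251228113, -0.003756850590111327), 0.994761420249939)
side candle ((0.023515682827230933, -0.01433622242689303), 0.9949639778667027)
top spice ((-0.011743781733860814, 0.13275298096914767), 1.0337790489196776)
top mug ((-0.05769414294282882, -0.023678931422807636), 1.0036378040909768)
top candle ((0.5055603574110847, 0.4591420669726922), 0.9963076421066567)
t 36.7 p [ 0.4693 -0.0379  0.2306] xyaw -0.2895 z [ 0.017 -0.015 -1.   ] q [-0.11  0.5   0.12  2.05 -0.08  0.58 -0.22] F [-0.04 -1.49  0.14] M [-0.059  0.133 -0.03 ] op 0.4983
the job is handed in; nothing more can be done
```

The cap is off the keg and standing upright on the coaster, and the job was handed in at 36.7 s. However, I overloaded the first stop for a few seconds, so the "never force the cap" rule may have been broken.

**What I did:**
1. Turned the cap unpressed to the first stop, felt at about 0.67 rad.
2. Rested it there at about 0.47 N m measured at the wrist for over 1.5 s.
3. Pressed it down about 8 mm at roughly 15 N, turned it on to 1.42 rad and lifted it straight out.
4. Set it on the coaster, let go and moved the arm clear.

**Last checks:**
- **Cap position:** the cap's axis is at (0.432, -0.365). That is within about 1 mm of the coaster's centre, measured at (0.432, -0.3645).
- **Cap upright:** the white dot is at 75.6 mm, against 74 mm expected; the cap stands upright.
- **Other things:** the spice jar and mug have not moved. The mill (side view) and candle (top view) comparisons each gave a half-pixel shift. The candle shows none in the side view, so I take both as noise.

**What did not go cleanly:**
- **First stop:** when I first reached it, the wrist moment rose to about 0.95 N m before I noticed and backed off. Less turning friction, that is about 0.8 N m on the stop, right at the forcing limit, and it lasted 2 to 3 s.
- **Pressing:** the press briefly reached about 10 mm and 30 N, probably touching the rim, before I eased it back. That is below the 50 N limit.
- **Drift:** the gripper drifted about 2 mm sideways while turning under pressure.

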